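# Cover the washed lab beakers with their own lids

### The arm

A 6-joint arm with a two-finger parallel gripper is mounted at the origin on the work surface. World frame = base frame: x ahead of the robot, y to its left, z up, the work surface at z = 0. Lengths are in m, angles in degrees, forces in N, time in s.
With the tool pointing down it reaches from about 0.375 to 0.9 m from the base axis. Payload 3.1 kg.
Tool frame: the origin (TCP) lies midway between the tips of the shut fingers; the grasp point (between the pads) lies 19 mm behind it; z points along the fingers, y is the line along which they close (so a half turn about z gives the same grasp; the last joint's range is limited). The gripper opens to 87 mm and grips with 3 to 60 N. Pads are 19 mm wide; open, the fingers measure 117 mm over their backs; the gripper's body (75 mm by 190 mm) begins 51 mm behind the grasp point.
Start: joints at [60.648, 30.224, 82.088, -0, 67.689, -10.227], TCP at [0.205, 0.59, 0.223] pointing down, gripper open.
Joint ranges: [-176.69, 176.69], [-43.24, 126.21], [12.49, 139.97], [-82, 262], [0, 151.66], [-163.58, 163.58]. Speed limits (degrees/s): [159.86, 159.86, 180, 180, 180, 180].

### API

Orientations are given as a 3x3 rotation matrix whose columns are the frame's x, y, z axes.
In Python, from rig import read_state, capture, camera_info, hand_in gives the robot as it stands.
- The arm moves only by the tool drive_tool, never from a script. Its argument "motion" is a list of rows, each a list of 2 entries, a list of its own where there are three numbers: the shift along the tool's x, y, z in mm, then the turn, a rotation vector about the tool's x, y, z in rad. A call has 1 to 5 rows; each row shifts and turns the commanded pose from where the row before left it, along the tool's axes as they then stand; what a row does not reach is not made up. A row lasts 1/10 s, in which the tool goes at most 50 mm and 8.59 degrees, less where a joint would pass 70% of its speed; a pose out of reach is approached as far as the arm can. A call is refused whole if a number of a shift passes 50 or a number of a turn 0.15, either way. A call with a gripper value outside its range is refused whole. "gripper" is the opening, from 0 (shut) to 1 (fully open), set as the call begins (left out, the last holds). The fingers move at their own pace and stop on an object; the grip force is fixed at half the most. Time passes only in rows, so rows that do not move let the fingers close. It gives the time, the measured TCP pose, the force, the opening and the grip force at its end, in the units of the state.
- read_state(): the state, without advancing time (a new reading comes with each control period).
- capture(name): name is "side" or "top" or "wrist"; returns the picture (400x640x3 uint8, red, green, blue); there is no depth.
- camera_info(name): a dict with "fovy" (degrees; the focal length in pixels is half the picture's height over the tangent of half this angle, whatever the lens; pixels are square), "cx", "cy" (the principal point, pixels), "xyz" and "orientation" of the camera in the world; the wrist camera has in their place "T_tool_cam" (4x4, takes a point from camera to tool coordinates, whose origin is the TCP and whose axes are the flange's). Camera axes: x right, y down, z forward; pixel columns grow to the right and rows downward; lengths in m; the calibration is good to about 2 mm. A picture is of the moment at which its call begins: read the wrist's pose just before it. camera_info takes no time and is no camera call.
- hand_in(): hands the job in; it is judged then, once.
The state is a dict: "time_s": time; "joint_positions": joint angles; "qvel": joint speeds; "tau": joint torques, N m; "position": TCP position; "tcp_rot": TCP orientation; "force": force on the tool from outside, world axes, zero at the start; "moment": the same for the moment, N m; "opening": opening from 0.0 (shut) to 1.0 (fully open); "grasp_force": force on a finger pad.
Only numpy, scipy, OpenCV 4.12 (cv2) and the standard library are available. Lean on these libraries where they do the work, as an engineer would, in place of code of your own. Each camera call takes 0.05 s, during which the arm holds its last target. There are 200 camera calls.

### The job

Close the four washed beakers against dust: put on each beaker with a coloured foot the lid of its own colour, lying flat and centred so that it covers the whole mouth, tab up. Leave the beakers standing where they are, and do not disturb the grey spare lid or the plain white cup; let go of everything at the end.

Things in the scene. Friction and masses are not known exactly. Their poses are not given: they have to be found in the camera images.
- beaker_red: Loose open white plastic beaker on a red foot disc that shows as a red ring round it from above. Stands upright, 56 mm tall in all, outer diameter 76 mm (wall 3 mm), foot 90 mm across and 10 mm high, about 150 g. Origin: centre of its underside, on the bench; z up.
- beaker_blue: Loose open white plastic beaker on a blue foot disc that shows as a blue ring round it from above. Stands upright, 52 mm tall in all, outer diameter 68 mm (wall 3 mm), foot 82 mm across and 10 mm high, about 150 g. Origin: centre of its underside, on the bench; z up.
- beaker_yellow: Loose open white plastic beaker on a yellow foot disc that shows as a yellow ring round it from above. Stands upright, 48 mm tall in all, outer diameter 60 mm (wall 3 mm), foot 74 mm across and 10 mm high, about 150 g. Origin: centre of its underside, on the bench; z up.
- beaker_green: Loose open white plastic beaker on a green foot disc that shows as a green ring round it from above. Stands upright, 44 mm tall in all, outer diameter 52 mm (wall 3 mm), foot 66 mm across and 10 mm high, about 150 g. Origin: centre of its underside, on the bench; z up.
- lid_red: Loose red flat lid lying on the bench, tab up: a disc 96 mm across and 5 mm thick with, on its centre, an upright tab of the same colour, 34 mm long (lid's x), 14 mm thick (lid's y), its top 37 mm above the lid's underside; pinch the tab across its thickness. About 50 g. Origin: centre of the underside; z up. Plain flat underside: it simply rests on the beaker's rim, overhanging it by 10 mm all round.
- lid_blue: Loose blue flat lid lying on the bench, tab up: a disc 88 mm across and 5 mm thick with, on its centre, an upright tab of the same colour, 34 mm long (lid's x), 14 mm thick (lid's y), its top 37 mm above the lid's underside; pinch the tab across its thickness. About 50 g. Origin: centre of the underside; z up. Plain flat underside: it simply rests on the beaker's rim, overhanging it by 10 mm all round.
- lid_yellow: Loose yellow flat lid lying on the bench, tab up: a disc 80 mm across and 5 mm thick with, on its centre, an upright tab of the same colour, 34 mm long (lid's x), 14 mm thick (lid's y), its top 37 mm above the lid's underside; pinch the tab across its thickness. About 50 g. Origin: centre of the underside; z up. Plain flat underside: it simply rests on the beaker's rim, overhanging it by 10 mm all round.
- lid_green: Loose green flat lid lying on the bench, tab up: a disc 72 mm across and 5 mm thick with, on its centre, an upright tab of the same colour, 34 mm long (lid's x), 14 mm thick (lid's y), its top 37 mm above the lid's underside; pinch the tab across its thickness. About 50 g. Origin: centre of the underside; z up. Plain flat underside: it simply rests on the beaker's rim, overhanging it by 10 mm all round.
- spare_lid: Loose grey lid of the same make, 80 mm across, same tab; a spare that belongs to none of the beakers and stays where it lies. Origin: centre of the underside.
- sample_cup: Loose plain white tapered cup without coloured foot, 50 mm tall, rim 60 mm across; stays open and where it stands. Origin: centre of its underside.

How it is judged (in metres and radians):
At the end, for the whole second after the job is handed in: Each coloured lid rests level (0.08 rad), tab up, on the rim of its own colour's beaker (height within 3 mm), centred within 10 mm; beakers and cup upright; beakers, spare lid and white cup within 40 mm of where they began; all released and at rest (horizontal distance between lid_red and beaker_red below 0.01 m and z of lid_red in the frame of beaker_red between 0.053 and 0.059 m and angle between each of lid_red, beaker_red, lid_blue, beaker_blue, lid_yellow, beaker_yellow, lid_green, beaker_green's own z axis and vertical below 0.08 rad and distance of each of beaker_red, beaker_blue, beaker_yellow, beaker_green, spare_lid, sample_cup from where it was at the start of the episode below 0.04 m and linear speed of each of lid_red, beaker_red, lid_blue, beaker_blue, lid_yellow, beaker_yellow, lid_green, beaker_green below 0.02 m/s and horizontal distance between lid_blue and beaker_blue below 0.01 m and z of lid_blue in the frame of beaker_blue between 0.049 and 0.055 m and horizontal distance between lid_yellow and beaker_yellow below 0.01 m and z of lid_yellow in the frame of beaker_yellow between 0.045 and 0.051 m and horizontal distance between lid_green and beaker_green below 0.01 m and z of lid_green in the frame of beaker_green between 0.041 and 0.047 m and angle between sample_cup's own z axis and vertical below 0.15 rad); the robot touches nothing.
It fails at once if a beaker is knocked over or pushed more than 40 mm from its place (angle between any of beaker_red, beaker_blue, beaker_yellow, beaker_green's own z axis and vertical above 0.4 rad or distance of any of beaker_red, beaker_blue, beaker_yellow, beaker_green from where it was at the start of the episode above 0.04 m).
It fails at once if the spare lid or the white cup is moved by more than 40 mm or the cup tipped over (distance of any of spare_lid, sample_cup from where it was at the start of the episode above 0.04 m or angle between sample_cup's own z axis and vertical above 0.4 rad).
It also fails if it takes over 125 s, if anything falls off the work surface, if the arm or the gripper's body presses on something with over 40 N, if the wrist force passes 120 N, or if a joint passes its speed limit or range.

## Working session

There is one attempt and no reset: what is moved stays moved. The work goes in short steps, Python scripts to look and compute and a tool call to move; the robot and the scene stay as the last step left them, time stands still between calls to the robot, and variables do not carry over. Pictures are saved under pics/ and viewed, at most 14 in all, crops included, and the job is handed in when it is done.

Besides the shell and the picture viewer there is one more tool, called as name(argument=value, ...) on one line, values as JSON. drive_tool: Moves the arm, as the interface text tells. Its arguments: {"type":"object","properties":{"motion":{"type":"array","items":{"type":"array"}},"gripper":{"type":"number"}},"required":["motion"]}

```bash
mkdir -p pics; python3 - <<'E'
from rig import *
import cv2
s=read_state();print({k:s[k] for k in('time_s','position','tcp_rot','opening')})
for n in('top','side','wrist'):
    i=camera_info(n);print(n,i)
for n in('top','side'):
    cv2.imwrite(f'pics/{n}0.png',capture(n)[:,:,::-1])
E
```

```text
{'time_s': 0.0, 'position': array([0.20435619, 0.58987924, 0.22158564]), 'tcp_rot': array([[-9.44803621e-01,  3.27635453e-01, -1.06232661e-03],
       [ 3.27636930e-01,  9.44801915e-01, -1.83955489e-03],
       [ 4.00984814e-04, -2.08607555e-03, -9.99997744e-01]]), 'opening': 0.9971779138467893}
top {'fovy': 55.6597265380602, 'cx': 317.9530448016629, 'cy': 204.798442278058, 'xyz': array([ 0.38512153, -0.01031598,  0.98235777]), 'orientation': array([[ 0.01690787, -0.986617  ,  0.16217587],
       [-0.999483  , -0.01224144,  0.02973019],
       [-0.02734705, -0.16259469, -0.9863139 ]])}
side {'fovy': 56.89584254674149, 'cx': 315.5812512894756, 'cy': 196.3087301837458, 'xyz': array([0.33331775, 0.57765216, 0.69190269]), 'orientation': array([[-0.93406566, -0.27209981,  0.23126401],
       [-0.35656716,  0.67525509, -0.64567052],
       [ 0.01952462, -0.68555981, -0.72775445]])}
wrist {'fovy': 71.18043420623485, 'cx': 319.93361945244885, 'cy': 201.36149621812467, 'T_tool_cam': array([[ 7.11421314e-04, -9.54020059e-01, -2.99741924e-01,
         8.28220512e-02],
       [ 9.99999136e-01,  3.47471769e-04,  1.26750926e-03,
         9.03963741e-04],
       [-1.10507740e-03, -2.99742566e-01,  9.54019482e-01,
        -1.62533246e-01],
       [ 0.00000000e+00,  0.00000000e+00,  0.00000000e+00,
         1.00000000e+00]])}
```

View pics/top0.png

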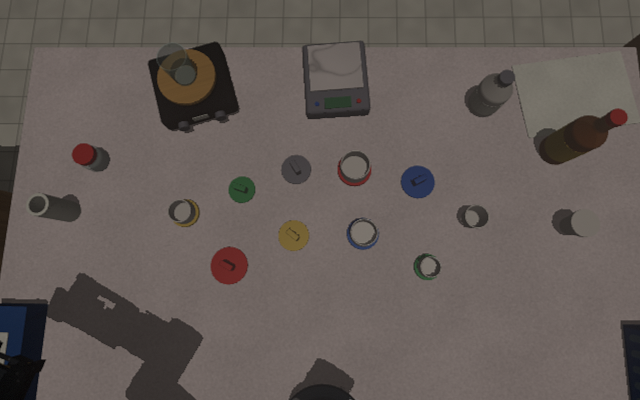

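View pics/side0.png

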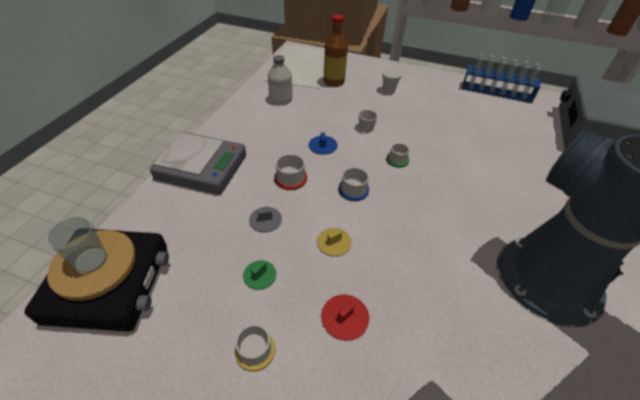

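```bash
cat > h.py <<'E'
from rig import *
import numpy as np, cv2
from scipy.optimize import minimize
def cam(n, st=None):
    i=camera_info(n); f=200/np.tan(np.radians(i['fovy']/2))
    if n=='wrist':
        T=i['T_tool_cam']; R=st['tcp_rot']@T[:3,:3]; t=st['position']+st['tcp_rot']@T[:3,3]
    else: R,t=i['orientation'],i['xyz']
    return f,i['cx'],i['cy'],np.array(R),np.array(t)
def proj(c,P):
    f,cx,cy,R,t=c; q=(np.asarray(P)-t)@R; return np.c_[f*q[:,0]/q[:,2]+cx, f*q[:,1]/q[:,2]+cy]
def ray(c,u,v,z):
    f,cx,cy,R,t=c; d=R@np.array([(u-cx)/f,(v-cy)/f,1]); return t+d*(z-t[2])/d[2]
def mask(im,col):
    h=cv2.cvtColor(im,cv2.COLOR_RGB2HSV).astype(int); H,S,V=h[...,0],h[...,1],h[...,2]
    r={'red':(H<8)|(H>172),'yellow':(H>18)&(H<33),'green':(H>55)&(H<85),'blue':(H>102)&(H<125)}[col]
    return (r&(S>110)&(V>40)).astype(np.uint8)
A=np.linspace(0,2*np.pi,72,endpoint=False)
def circ(x,y,z,r): return np.c_[x+r*np.cos(A),y+r*np.sin(A),0*A+z]
def tabp(x,y,a,z,zs):
    c,s=np.cos(a),np.sin(a); return np.array([[x+c*u-s*v,y+s*u+c*v,z+w] for u in(-.017,.017) for v in(-.007,.007) for w in zs])
S=8
def fill(m,c,P,off,val):
    hull=cv2.convexHull(((proj(c,P)-off+.5)*S*16).astype(np.int32)); cv2.fillConvexPoly(m,hull,val,shift=4)
D={'red':(.096,.056,.076,.090),'blue':(.088,.052,.068,.082),'yellow':(.080,.048,.060,.074),'green':(.072,.044,.052,.066)}
def render(c,kind,col,x,y,off,shp,a=0,z=0):
    m=np.zeros((shp[0]*S,shp[1]*S),np.uint8); d=D[col]
    if kind=='lid':
        fill(m,c,np.r_[circ(x,y,z,d[0]/2),circ(x,y,z+.005,d[0]/2)],off,1)
        fill(m,c,tabp(x,y,a,z,(.005,.037)),off,1)
    else:
        fill(m,c,np.r_[circ(x,y,0,d[3]/2),circ(x,y,.01,d[3]/2)],off,1)
        fill(m,c,np.r_[circ(x,y,.01,d[2]/2),circ(x,y,d[1],d[2]/2)],off,0)
    return cv2.resize(m.astype(np.float32),shp[::-1],interpolation=cv2.INTER_AREA)
def fit(views,kind,col,p0):
    """views: (cam, colour mask of the single object)"""
    def cost(p):
        e=0
        for c,m,off in views: e+=np.abs(render(c,kind,col,p[0],p[1],off,m.shape,0 if len(p)<3 else p[2])-m).sum()
        return e
    best=None
    sim=np.array([p0]*(len(p0)+1)); sim[1:]+=np.diag([.008,.008,.4][:len(p0)])
    return minimize(cost,p0,method='Nelder-Mead',options=dict(xatol=1e-4,fatol=.1,initial_simplex=sim))
def crop(m,u,v,r):
    u,v=int(u),int(v); y0,x0=max(v-r,0),max(u-r,0); return m[y0:v+r,x0:u+r].astype(np.float32),np.array([x0,y0])
E
cat > m.py <<'E'
from h import *
it=cv2.cvtColor(cv2.imread('pics/top0.png'),4); isd=cv2.cvtColor(cv2.imread('pics/side0.png'),4)
ct,cs=cam('top'),cam('side')
B={'red':(354,168),'blue':(363,232),'yellow':(184,212),'green':(428,266)}
L={'red':(229,265),'blue':(418,182),'yellow':(294,235),'green':(242,190)}
for kind,Q in(('beaker',B),('lid',L)):
  for col,(u,v) in Q.items():
    p=ray(ct,u,v,.005)[:2]; us,vs=proj(cs,[[*p,.01]])[0]
    vt=(ct,*crop(mask(it,col),u,v,28)); vs_=(cs,*crop(mask(isd,col),us,vs,38))
    for nm,vw in(('top',[vt]),('side',[vs_]),('both',[vt,vs_])):
        if kind=='lid' and nm=='both':
            o=min((fit(vw,kind,col,[*r.x[:2],a]) for a in(0,.8,1.57,2.36)),key=lambda q:q.fun)
        else: o=fit(vw,kind,col,p if nm!='both' else (r.x+rt)/2)
        r=o
        if nm=='top': rt=o.x
        print(kind,col,nm,np.round(o.x*1,4),round(o.fun,1),[int(w[1].sum()) for w in vw])
c=[cv2.resize(it[v-24:v+24,u-24:u+24],(190,190),interpolation=cv2.INTER_CUBIC) for u,v in list(L.values())]
d=[]
for u,v in L.values():
    us,vs=map(int,proj(cs,[ray(ct,u,v,.005)])[0]); d.append(cv2.resize(isd[vs-32:vs+32,us-32:us+32],(190,190),interpolation=cv2.INTER_CUBIC))
e=np.vstack([np.hstack(c),np.hstack(d)]); cv2.imwrite('pics/tabs.png',np.clip(e[:,:,::-1]*1.7,0,255))
print('cups',ray(ct,470,217,.03),ray(ct,578,224,.03),'spare',ray(ct,296,170,.005))
E
python3 m.py
```

```text
beaker red top [ 0.6444 -0.0744] 43.2 [150]
beaker red side [ 0.6428 -0.0763] 66.4 [139]
beaker red both [ 0.6437 -0.0748] 123.8 [150, 139]
beaker blue top [ 0.4734 -0.0965] 105.2 [69]
beaker blue side [ 0.4716 -0.0986] 225.5 [225]
beaker blue both [ 0.4731 -0.0967] 334.0 [69, 225]
beaker yellow top [0.5214 0.371 ] 42.6 [132]
beaker yellow side [0.5193 0.3689] 97.9 [268]
beaker yellow both [0.5196 0.3693] 172.3 [132, 268]
beaker green top [ 0.462  -0.1193] 0.0 [0]
beaker green side [ 0.3913 -0.2623] 89.7 [42]
beaker green both [ 0.5037 -0.0398] 42.0 [0, 42]
lid red top [0.3865 0.2462] 78.4 [1048]
lid red side [0.3844 0.2457] 136.2 [1697]
lid red both [0.3853 0.2461 0.0552] 229.0 [1048, 1697]
lid blue top [ 0.6118 -0.2401] 149.3 [741]
lid blue side [ 0.6111 -0.2434] 104.8 [390]
lid blue both [ 0.6115 -0.2415  1.9303] 255.4 [741, 390]
lid yellow top [0.4657 0.082 ] 49.8 [709]
lid yellow side [0.4639 0.0816] 102.2 [712]
lid yellow both [0.465  0.082  0.1134] 154.0 [709, 712]
lid green top [0.7153 0.3087] 2.0 [2]
lid green side [0.5839 0.2209] 164.1 [663]
lid green both [0.5844 0.2212 0.556 ] 743.1 [2, 663]
cups [ 0.51544268 -0.36350048  0.03      ] [ 0.50145098 -0.62772823  0.03      ] spare [0.63890387 0.07914671 0.005     ][ WARN:0@5.662] global loadsave.cpp:1063 imwrite_ Unsupported depth image for selected encoder is fallbacked to CV_8U.
```

View pics/tabs.png

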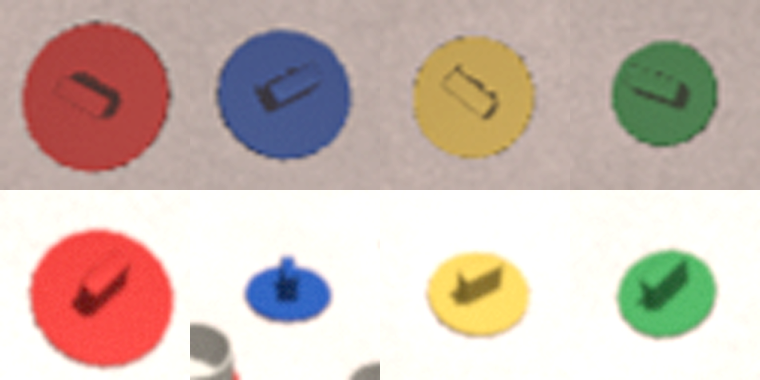

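```bash
sed -i 's/S>110)&(V>40)/S>80)\&(V>25)/; s/(H>55)&(H<85)/(H>50)\&(H<90)/; s/(H>102)/(H>98)/' h.py
python3 m.py 2>/dev/null; python3 - <<'E'
from h import *
im=cv2.cvtColor(cv2.imread('pics/top0.png'),4);h=cv2.cvtColor(im,cv2.COLOR_RGB2HSV)
print(h[195,242],h[200,240],h[190,225:258,0],h[182,435])
print(h[276,420:438])
E
```

```text
beaker red top [ 0.6448 -0.0745] 38.5 [174]
beaker red side [ 0.6424 -0.0762] 45.4 [181]
beaker red both [ 0.6439 -0.0749] 108.2 [174, 181]
beaker blue top [ 0.4739 -0.0965] 78.8 [101]
beaker blue side [ 0.4717 -0.0987] 212.8 [255]
beaker blue both [ 0.4731 -0.0968] 304.1 [101, 255]
beaker yellow top [0.5214 0.3714] 34.0 [156]
beaker yellow side [0.5194 0.3688] 62.9 [342]
beaker yellow both [0.5198 0.3691] 140.8 [156, 342]
beaker green top [ 0.3914 -0.2593] 85.8 [71]
beaker green side [ 0.3898 -0.2618] 67.2 [65]
beaker green both [ 0.3911 -0.2594] 156.4 [71, 65]
lid red top [0.3868 0.2463] 34.3 [1101]
lid red side [0.3838 0.2465] 79.3 [1759]
lid red both [0.3852 0.2464 0.1141] 155.6 [1101, 1759]
lid blue top [ 0.6118 -0.2413] 97.6 [793]
lid blue side [ 0.6107 -0.2423] 84.3 [412]
lid blue both [ 0.6114 -0.2414  1.8629] 182.0 [793, 412]
lid yellow top [0.4663 0.0823] 29.4 [735]
lid yellow side [0.4634 0.0821] 61.5 [754]
lid yellow both [0.465  0.0823 3.1466] 111.1 [735, 754]
lid green top [0.5861 0.2233] 92.5 [490]
lid green side [0.5834 0.2215] 128.9 [700]
lid green both [0.5848 0.2226 3.9332] 221.1 [490, 700]
cups [ 0.51544268 -0.36350048  0.03      ] [ 0.50145098 -0.62772823  0.03      ] spare [0.63890387 0.07914671 0.005     ]
[61 99 75] [62 99 75] [ 9  7  6 39 62 61 61 61 62 61 61 59 54 48 53 58 57 61 62 60 47 43 53 61
 62 62 62 61 62 63 24  8  9] [  3  22 103]
[[ 64 104  83]
 [ 63  95  83]
 [ 62  89  80]
 [ 60  72  71]
 [ 52  48  58]
 [ 13  31  74]
 [  9  32  80]
 [ 14  32  89]
 [ 13  29 106]
 [ 11  29  98]
 [ 11  33  86]
 [ 13  36  86]
 [ 10  30  77]
 [ 13  33  92]
 [ 14  30 110]
 [ 38  29  98]
 [ 42  35  95]
 [ 16  31 108]]
```

```bash
cat >> h.py <<'E'
def plan(x,y,z,yaw=None,n=None,start=None):
    s=read_state(); R=s['tcp_rot']; p=np.array(s['position']) if start is None else np.array(start[:3])
    a=np.arctan2(R[1,0],R[0,0]) if start is None else np.radians(start[3]); t=np.array([x,y,z])
    b=a if yaw is None else np.radians(yaw); b=a+(b-a+np.pi/2)%np.pi-np.pi/2 if False else b
    da=(b-a+np.pi)%(2*np.pi)-np.pi
    m=max(int(np.ceil(np.linalg.norm(t-p)/.045)),int(np.ceil(abs(da)/.149)),1); n=max(m,n or 0)
    rows=[]
    for k in range(n):
        d=(t-p)/(n-k); dz=round(-da/n,3); c,s_=np.cos(a),np.sin(a)
        l=np.round(np.array([c*d[0]+s_*d[1], s_*d[0]-c*d[1], -d[2]])*1000,1)
        p=p+np.array([c*l[0]+s_*l[1], s_*l[0]-c*l[1], -l[2]])/1000; a-=dz
        rows.append([l.tolist(),[0,0,dz]])
    for i in range(0,n,5): print(str(rows[i:i+5]).replace(' ',''))
    return [*p,np.degrees(a)]
E
python3 -c "
from h import *
plan(.385,.246,.22,66.5)"
```

```text
[[[-23.6,-22.1,0.1],[0,0,np.float64(0.137)]],[[-26.4,-18.7,0.1],[0,0,np.float64(0.137)]],[[-28.7,-14.9,0.1],[0,0,np.float64(0.137)]],[[-30.5,-10.9,0.2],[0,0,np.float64(0.137)]],[[-31.7,-6.6,0.1],[0,0,np.float64(0.137)]]]
[[[-32.3,-2.2,0.2],[0,0,np.float64(0.137)]],[[-32.3,2.2,0.1],[0,0,np.float64(0.137)]],[[-31.7,6.6,0.2],[0,0,np.float64(0.137)]],[[-30.5,10.9,0.1],[0,0,np.float64(0.137)]],[[-28.7,14.9,0.2],[0,0,np.float64(0.137)]]]
[[[-26.4,18.7,0.1],[0,0,np.float64(0.137)]],[[-23.7,22.2,0.2],[0,0,np.float64(0.137)]]]
```

drive_tool(motion=[[[-24, -22, 0], [0, 0, 0.137]], [[-26, -19, 0], [0, 0, 0.137]], [[-29, -15, 0], [0, 0, 0.137]], [[-30, -11, 0], [0, 0, 0.137]], [[-32, -7, 0], [0, 0, 0.137]]], gripper=0.6)

```text
time_s: 0.6
position: [0.2797, 0.4453, 0.2222]
tcp_rot: [[-0.52, 0.854, -0.0], [0.854, 0.52, -0.001], [-0.0, -0.001, -1.0]]
force: [1.4, -0.4, -0.4]
opening: 0.648
grasp_force: 0.0
```

drive_tool(motion=[[[-32, -2, 0], [0, 0, 0.137]], [[-32, 2, 0], [0, 0, 0.137]], [[-32, 7, 0], [0, 0, 0.137]], [[-30, 11, 0], [0, 0, 0.137]], [[-29, 15, 0], [0, 0, 0.137]]])

```text
time_s: 1.1
position: [0.3553, 0.3027, 0.2223]
tcp_rot: [[0.138, 0.99, -0.0], [0.99, -0.138, -0.0], [-0.0, -0.0, -1.0]]
force: [0.5, -0.0, -0.3]
opening: 0.599
grasp_force: 0.0
```

drive_tool(motion=[[[-26, 19, 0], [0, 0, 0.137]], [[-24, 22, 0], [0, 0, 0.137]], [[0, 0, 0], [0, 0, 0]], [[0, 0, 0], [0, 0, 0]]])

```text
time_s: 1.5
position: [0.3852, 0.2462, 0.2224]
tcp_rot: [[0.397, 0.918, -0.001], [0.918, -0.397, 0.0], [-0.0, -0.001, -1.0]]
force: [0.5, 0.1, -0.0]
opening: 0.6
grasp_force: 0.0
```

```bash
sed -i 's/dz=round(-da\/n,3)/dz=float(round(-da\/n,3))/' h.py; cat > w.py <<'E'
from h import *
import sys
s=read_state(); im=capture('wrist'); c=cam('wrist',s); name=sys.argv[1]
cv2.imwrite(f'pics/{name}.png',im[:,:,::-1]); np.savez(f'pics/{name}.npz',R=s['tcp_rot'],p=s['position'])
R=s['tcp_rot'];print('t',s['time_s'],'pos',s['position'].round(4),'yaw',np.degrees(np.arctan2(R[1,0],R[0,0])).round(1),'z',R[:,2].round(4),'open',s['opening'],s['joint_positions'].round(1))
col=sys.argv[2]; p=np.array([float(sys.argv[3]),float(sys.argv[4])])
u,v=proj(c,[[*p,.01]])[0]; m=crop(mask(im,col),u,v,80)
o=fit([(c,*m)],'lid',col,[*p,float(sys.argv[5])*np.pi/180]) if len(sys.argv)>5 else fit([(c,*m)],'beaker',col,p)
print('fit',o.x[:2].round(4),np.degrees(o.x[2:]),o.fun,m[0].sum(),'px',u,v)
E
python3 w.py w_red red .385 .246 66
```

```text
t 1.5 pos [0.3852 0.2462 0.2224] yaw 66.6 z [-1.e-03  1.e-04 -1.e+00] open 0.6001800181607236 [ 18.5  17.4 105.3   0.   57.4  41.9]
fit [0.3858 0.2475] [83.25133455] 83.421875 3657.0 px 320.12423057408785 178.00382446125232
```

View pics/w_red.png

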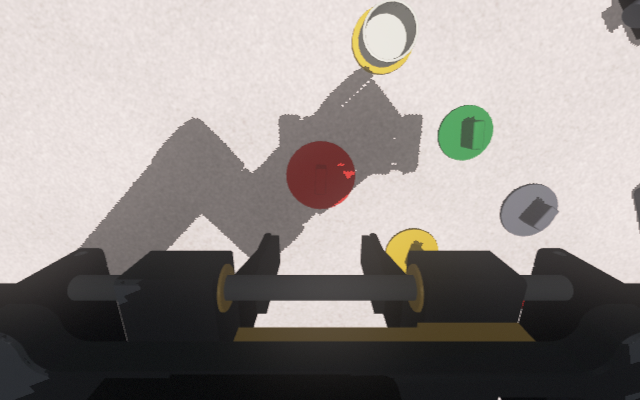

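```bash
python3 - <<'E'
import cv2,numpy as np
i=cv2.imread('pics/w_red.png')
def c(u,v,r,g): return np.clip(cv2.resize(i[v-r:v+r,u-r:u+r],(380,380),interpolation=cv2.INTER_CUBIC).astype(float)*g,0,255)
cv2.imwrite('pics/c1.png',np.hstack([c(321,175,38,2.2),c(466,132,38,1.2)]).astype(np.uint8))
E
```

```text
(no output)
```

View pics/c1.png

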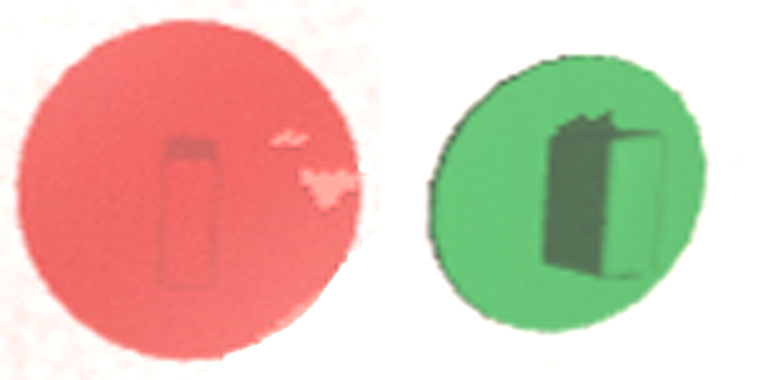

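```bash
cat > t.py <<'E'
from h import *
def tab(name,u0,v0,r,pts,W=380):
    q=np.load(f'pics/{name}.npz'); c=cam('wrist',{'tcp_rot':q['R'],'position':q['p']})
    P=np.array([ray(c,u0-r+x*2*r/W-.5,v0-r+y*2*r/W-.5,.037)[:2] for x,y in pts])
    ax=(P[0]+P[1]-P[2]-P[3])/2
    print(name,'centre',P.mean(0).round(4),'yaw',np.degrees(np.arctan2(ax[1],ax[0])).round(1),'len',np.linalg.norm(ax).round(4),'wid',np.linalg.norm(P[0]+P[3]-P[1]-P[2]).round(4)/2)
E
python3 - <<'E'
from t import *
tab('w_red',321,175,38,[(165,158),(216,158),(214,287),(158,287)])
tab('w_red',466,132,38,[(230,137),(282,133),(275,272),(222,275)])
plan(.3855,.247,.01,None,start=[.3852,.2462,.2224,66.6])
E
```

```text
w_red centre [0.3858 0.2477] yaw 64.7 len 0.0338 wid 0.01365
w_red centre [0.5845 0.2253] yaw 73.2 len 0.0329 wid 0.0126
[[[0.2,-0.0,42.5],[0,0,-0.0]],[[0.2,-0.0,42.5],[0,0,-0.0]],[[0.2,-0.0,42.5],[0,0,-0.0]],[[0.1,-0.0,42.4],[0,0,-0.0]],[[0.2,-0.0,42.5],[0,0,-0.0]]]
```

drive_tool(motion=[[[2, 0, 45], [0, 0, 0.033]], [[0, 0, 45], [0, 0, 0]], [[0, 0, 45], [0, 0, 0]], [[0, 0, 45], [0, 0, 0]], [[0, 0, 20], [0, 0, 0]]])

```text
time_s: 2.05
position: [0.3834, 0.249, 0.0193]
tcp_rot: [[0.423, 0.906, -0.005], [0.906, -0.423, -0.002], [-0.004, -0.004, -1.0]]
force: [0.6, -0.2, 0.7]
opening: 0.603
grasp_force: 0.0
```

drive_tool(motion=[[[0, 0, 12], [0, 0, 0]], [[0, 0, 0], [0, 0, 0]], [[0, 0, 0], [0, 0, 0]]])

```text
time_s: 2.35
position: [0.3864, 0.2492, 0.0111]
tcp_rot: [[0.425, 0.905, 0.001], [0.905, -0.425, 0.0], [0.001, 0.001, -1.0]]
force: [-0.5, -0.0, -0.1]
opening: 0.599
grasp_force: 0.0
```

drive_tool(motion=[[[0, 0, 0], [0, 0, 0]], [[0, 0, 0], [0, 0, 0]], [[0, 0, 0], [0, 0, 0]], [[0, 0, 0], [0, 0, 0]], [[0, 0, 0], [0, 0, 0]]], gripper=0)

```text
time_s: 2.85
position: [0.3862, 0.2485, 0.0109]
tcp_rot: [[0.426, 0.905, 0.001], [0.905, -0.426, 0.0], [0.0, 0.0, -1.0]]
force: [-0.4, -0.4, 0.1]
opening: 0.229
grasp_force: 0.0
```

drive_tool(motion=[[[0, 0, 0], [0, 0, 0]], [[0, 0, 0], [0, 0, 0]], [[0, 0, 0], [0, 0, 0]], [[0, 0, -20], [0, 0, 0]], [[0, 0, -40], [0, 0, 0]]])

```text
time_s: 3.35
position: [0.3842, 0.2477, 0.069]
tcp_rot: [[0.426, 0.905, -0.007], [0.905, -0.426, -0.002], [-0.005, -0.005, -1.0]]
force: [1.3, -0.1, -0.3]
opening: 0.161
grasp_force: 30.0
```

```bash
python3 -c "
from h import *
e=plan(.644,-.075,.15)
plan(*e[:2],.071,start=e,n=5)"
```

```text
[[[-18.1,37.3,-8.1],[0,0,-0.0]],[[-18.1,37.3,-8.1],[0,0,-0.0]],[[-18.1,37.2,-8.1],[0,0,-0.0]],[[-18.1,37.3,-8.1],[0,0,-0.0]],[[-18.1,37.2,-8.1],[0,0,-0.0]]]
[[[-18.1,37.3,-8.1],[0,0,-0.0]],[[-18.2,37.2,-8.1],[0,0,-0.0]],[[-18.1,37.3,-8.1],[0,0,-0.0]],[[-18.2,37.2,-8.1],[0,0,-0.0]],[[-18.1,37.3,-8.1],[0,0,-0.0]]]
[[[0.0,0.0,15.8],[0,0,-0.0]],[[0.0,0.0,15.8],[0,0,-0.0]],[[0.0,0.0,15.8],[0,0,-0.0]],[[0.0,0.0,15.8],[0,0,-0.0]],[[0.0,0.0,15.8],[0,0,-0.0]]]
```

drive_tool(motion=[[[-8, 17, -40], [0, 0, 0]], [[-18, 37, -30], [0, 0, 0]], [[-18, 37, -10], [0, 0, 0]], [[-18, 37, 0], [0, 0, 0]], [[-18, 37, 0], [0, 0, 0]]])

```text
time_s: 3.85
position: [0.5016, 0.1052, 0.1506]
tcp_rot: [[0.426, 0.905, 0.001], [0.905, -0.426, 0.0], [0.001, 0.001, -1.0]]
force: [0.6, 0.8, -0.8]
opening: 0.16
grasp_force: 30.0
```

drive_tool(motion=[[[-18, 37, 0], [0, 0, 0]], [[-18, 37, 0], [0, 0, 0]], [[-18, 37, 0], [0, 0, 0]], [[-18, 37, 0], [0, 0, 0]], [[-18, 37, 0], [0, 0, 0]]])

```text
time_s: 4.35
position: [0.6301, -0.0551, 0.1493]
tcp_rot: [[0.426, 0.905, -0.002], [0.905, -0.426, 0.001], [-0.0, -0.002, -1.0]]
force: [1.1, 0.3, -0.7]
opening: 0.159
grasp_force: 30.0
```

drive_tool(motion=[[[-9, 20, 0], [0, 0, 0]], [[0, 0, 0], [0, 0, 0]], [[0, 0, 0], [0, 0, 0]]])

```text
time_s: 4.65
position: [0.643, -0.0703, 0.149]
tcp_rot: [[0.427, 0.904, -0.003], [0.904, -0.427, 0.001], [-0.0, -0.003, -1.0]]
force: [-0.7, -0.1, -0.8]
opening: 0.16
grasp_force: 30.0
```

```bash
python3 - <<'E'
from h import *
e=plan(.644,-.075,.1)
s=read_state(); print(s['position'],s['grasp_force'],s['opening'])
im=capture('wrist');cv2.imwrite('pics/h1.png',im[:,:,::-1])
E
```

```text
[[[-1.9,1.5,24.5],[0,0,-0.0]],[[-2.0,1.4,24.5],[0,0,-0.0]]]
[ 0.64298678 -0.07025133  0.14900929] 29.999837866052985 0.1595239016587084
```

View pics/h1.png

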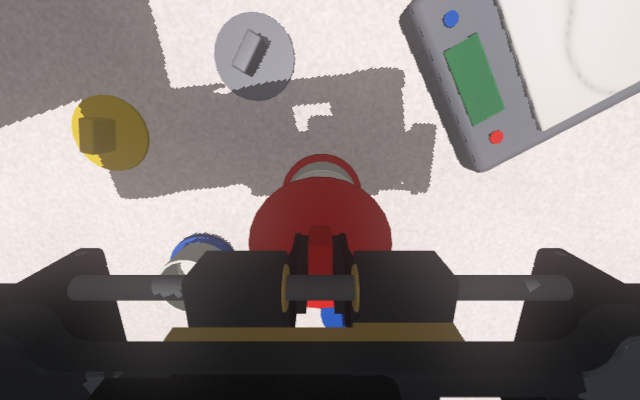

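drive_tool(motion=[[[-2, 2, 35], [0, 0, 0]], [[-2, 1, 30], [0, 0, 0]], [[0, 0, 12], [0, 0, 0]], [[0, 0, 0], [0, 0, 0]], [[0, 0, 0], [0, 0, 0]]])

```text
time_s: 5.2
position: [0.6454, -0.0747, 0.0738]
tcp_rot: [[0.425, 0.905, 0.001], [0.905, -0.425, -0.0], [0.0, 0.001, -1.0]]
force: [0.7, -0.5, -0.4]
opening: 0.159
grasp_force: 30.0
```

drive_tool(motion=[[[0, 0, 3], [0, 0, 0]], [[0, 0, 2], [0, 0, 0]], [[0, 0, 0], [0, 0, 0]]])

```text
time_s: 5.5
position: [0.6454, -0.0754, 0.0687]
tcp_rot: [[0.426, 0.905, 0.001], [0.905, -0.426, -0.0], [0.0, 0.001, -1.0]]
force: [-0.3, 0.3, -0.7]
opening: 0.162
grasp_force: 30.0
```

drive_tool(motion=[[[0, 0, 1.5], [0, 0, 0]], [[0, 0, 0], [0, 0, 0]], [[0, 0, 0], [0, 0, 0]]])

```text
time_s: 5.8
position: [0.6454, -0.0755, 0.0668]
tcp_rot: [[0.426, 0.905, 0.001], [0.905, -0.426, -0.0], [0.0, 0.001, -1.0]]
force: [0.1, -0.8, 0.9]
opening: 0.157
grasp_force: 30.0
```

drive_tool(motion=[[[0, 0, 0], [0, 0, 0]], [[0, 0, 0], [0, 0, 0]], [[0, 0, 0], [0, 0, 0]], [[0, 0, 0], [0, 0, 0]], [[0, 0, -10], [0, 0, 0]]], gripper=0.6)

```text
time_s: 6.3
position: [0.6439, -0.075, 0.0754]
tcp_rot: [[0.426, 0.905, -0.003], [0.905, -0.426, 0.001], [-0.001, -0.003, -1.0]]
force: [-0.2, -0.0, -0.1]
opening: 0.526
grasp_force: 0.0
```

drive_tool(motion=[[[0, 0, -40], [0, 0, 0]], [[0, 0, -45], [0, 0, 0]], [[0, 0, -45], [0, 0, 0]], [[0, 0, 0], [0, 0, 0]]])

```text
time_s: 6.7
position: [0.6499, -0.0766, 0.2152]
tcp_rot: [[0.426, 0.905, 0.016], [0.905, -0.426, -0.004], [0.003, 0.016, -1.0]]
force: [1.2, -0.1, 0.9]
opening: 0.599
grasp_force: 0.0
```

```bash
python3 - <<'E'
from h import *
it,isd=capture('top'),capture('side')
for n,im in(('top',it),('side',isd)):
    c=cam(n); u,v=proj(c,[[.644,-.075,.06]])[0]; m=crop(mask(im,'red'),u,v,35)
    cost=lambda p: np.abs(np.maximum(render(c,'lid','red',p[0],p[1],m[1],m[0].shape,1.13,.056),render(c,'beaker','red',.6437,-.0753,m[1],m[0].shape))-m[0]).sum()
    o=minimize(cost,[.644,-.075],method='Nelder-Mead',options=dict(initial_simplex=[[.644,-.075],[.65,-.075],[.644,-.069]])); print(n,o.x.round(4),o.fun,m[0].sum())
e=plan(.6114,-.2416,.22,117)
E
```

```text
top [ 0.6342 -0.0721] 1146.53125 0.0
side [ 0.642  -0.0756] 114.125 926.0
[[[-23.6,5.6,-1.6],[0,0,-0.13]],[[-24.1,2.6,-1.6],[0,0,-0.13]],[[-24.2,-0.6,-1.6],[0,0,-0.13]],[[-23.9,-3.7,-1.6],[0,0,-0.13]],[[-23.3,-6.8,-1.6],[0,0,-0.13]]]
[[[-22.1,-9.8,-1.6],[0,0,-0.13]],[[-20.7,-12.5,-1.5],[0,0,-0.13]]]
```

drive_tool(motion=[[[-24, 6, 0], [0, 0, -0.13]], [[-24, 3, 0], [0, 0, -0.13]], [[-24, -1, 0], [0, 0, -0.13]], [[-24, -4, 0], [0, 0, -0.13]], [[-23, -7, 0], [0, 0, -0.13]]])

```text
time_s: 7.3
position: [0.6186, -0.1943, 0.2043]
tcp_rot: [[-0.214, 0.977, -0.004], [0.977, 0.214, 0.002], [0.003, -0.004, -1.0]]
force: [0.7, -0.2, -0.7]
opening: 0.603
grasp_force: 0.0
```

drive_tool(motion=[[[-22, -10, 0], [0, 0, -0.13]], [[-21, -12, 0], [0, 0, -0.13]], [[0, 0, 0], [0, 0, 0]], [[0, 0, 0], [0, 0, 0]]])

```text
time_s: 7.7
position: [0.6096, -0.2412, 0.2047]
tcp_rot: [[-0.45, 0.893, -0.003], [0.893, 0.45, 0.003], [0.004, -0.002, -1.0]]
force: [-0.8, -0.1, 0.6]
opening: 0.602
grasp_force: 0.0
```

```bash
python3 w.py w_blue blue .6114 -.2416 117; python3 - <<'E'
import cv2,numpy as np
from h import *
i=cv2.imread('pics/w_blue.png'); q=np.load('pics/w_blue.npz'); u,v=proj(cam('wrist',{'tcp_rot':q['R'],'position':q['p']}),[[.6114,-.2416,.02]])[0].astype(int);r=38;print(u,v)
cv2.imwrite('pics/c2.png',np.clip(cv2.resize(i[v-r:v+r,u-r:u+r],(380,380),interpolation=cv2.INTER_CUBIC).astype(float)*1.5,0,255).astype(np.uint8))
E
```

```text
t 7.7 pos [ 0.6096 -0.2412  0.2047] yaw 116.8 z [-0.0031  0.0026 -1.    ] open 0.6015683233779234 [-31.3  33.8  78.2   0.   68.2 -58.1]
fit [ 0.6112 -0.2399] [116.02561005] 199.359375 3214.0 px 320.5391674684055 182.00946044737702
320 183
```

View pics/c2.png

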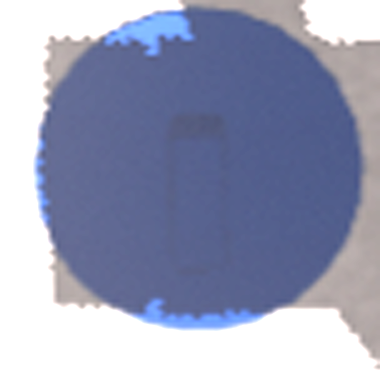

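```bash
python3 - <<'E'
from t import *
tab('w_blue',320,183,38,[(172,135),(222,135),(226,268),(170,268)])
plan(.6113,-.24,.011)
E
```

```text
w_blue centre [ 0.6107 -0.239 ] yaw 117.3 len 0.0333 wid 0.0129
[[[-0.0,0.3,38.8],[0,0,-0.0]],[[-0.0,0.3,38.8],[0,0,-0.0]],[[-0.1,0.3,38.8],[0,0,-0.0]],[[-0.0,0.3,38.8],[0,0,-0.0]],[[-0.1,0.3,38.9],[0,0,-0.0]]]
```

drive_tool(motion=[[[1, 2, 45], [0, 0, 0]], [[0, 0, 45], [0, 0, 0]], [[0, 0, 45], [0, 0, 0]], [[0, 0, 35], [0, 0, 0]], [[0, 0, 12], [0, 0, 0]]])

```text
time_s: 8.25
position: [0.6092, -0.2364, 0.02]
tcp_rot: [[-0.453, 0.891, -0.008], [0.891, 0.453, 0.005], [0.008, -0.005, -1.0]]
force: [-1.4, 0.3, 0.7]
opening: 0.599
grasp_force: 0.0
```

drive_tool(motion=[[[0, 0, 10], [0, 0, 0]], [[0, 0, 0], [0, 0, 0]], [[0, 0, 0], [0, 0, 0]]])

```text
time_s: 8.55
position: [0.6134, -0.2401, 0.0162]
tcp_rot: [[-0.453, 0.891, 0.003], [0.891, 0.453, -0.002], [-0.003, 0.002, -1.0]]
force: [0.3, -0.5, 0.6]
opening: 0.601
grasp_force: 0.0
```

drive_tool(motion=[[[0, 0, 0], [0, 0, 0]], [[0, 0, 0], [0, 0, 0]], [[0, 0, 0], [0, 0, 0]], [[0, 0, 0], [0, 0, 0]], [[0, 0, 0], [0, 0, 0]]], gripper=0)

```text
time_s: 9.05
position: [0.6121, -0.2398, 0.0147]
tcp_rot: [[-0.453, 0.892, 0.0], [0.892, 0.453, -0.0], [-0.0, 0.0, -1.0]]
force: [-0.1, 0.1, 0.1]
opening: 0.231
grasp_force: 0.0
```

drive_tool(motion=[[[0, 0, 0], [0, 0, 0]], [[0, 0, 0], [0, 0, 0]], [[0, 0, 0], [0, 0, 0]]])

```text
time_s: 9.35
position: [0.612, -0.2397, 0.0146]
tcp_rot: [[-0.453, 0.892, -0.0], [0.892, 0.453, -0.0], [0.0, -0.0, -1.0]]
force: [-0.3, -1.0, 2.0]
opening: 0.159
grasp_force: 30.0
```

```bash
python3 - <<'E'
from h import *
s=read_state();p=s['position'];print(p)
e=plan(p[0],p[1],.155,n=4); plan(.473,-.097,.155,start=e)
E
```

```text
[ 0.61197958 -0.23973285  0.01456798]
[[[0.0,0.0,-35.1],[0,0,-0.0]],[[0.0,0.0,-35.1],[0,0,-0.0]],[[0.0,0.0,-35.1],[0,0,-0.0]],[[0.0,0.0,-35.1],[0,0,-0.0]]]
[[[38.0,-11.9,-0.0],[0,0,-0.0]],[[38.1,-11.8,-0.0],[0,0,-0.0]],[[38.0,-11.9,-0.0],[0,0,-0.0]],[[38.1,-11.8,-0.0],[0,0,-0.0]],[[38.0,-11.9,-0.0],[0,0,-0.0]]]
```

drive_tool(motion=[[[0, 0, -20], [0, 0, 0]], [[0, 0, -40], [0, 0, 0]], [[0, 0, -40], [0, 0, 0]], [[0, 0, -40], [0, 0, 0]], [[20, -6, 0], [0, 0, 0]]])

```text
time_s: 9.85
position: [0.6035, -0.2287, 0.1612]
tcp_rot: [[-0.452, 0.892, 0.015], [0.892, 0.452, -0.009], [-0.015, 0.009, -1.0]]
force: [0.6, -0.9, -0.7]
opening: 0.159
grasp_force: 30.0
```

drive_tool(motion=[[[38, -12, 0], [0, 0, 0]], [[38, -12, 0], [0, 0, 0]], [[38, -12, 0], [0, 0, 0]], [[38, -12, 0], [0, 0, 0]], [[18, -5, 0], [0, 0, 0]]])

```text
time_s: 10.35
position: [0.4693, -0.094, 0.1541]
tcp_rot: [[-0.454, 0.891, -0.005], [0.891, 0.454, 0.003], [0.004, -0.003, -1.0]]
force: [-0.3, -0.5, -0.4]
opening: 0.155
grasp_force: 30.0
```

drive_tool(motion=[[[0, 0, 0], [0, 0, 0]], [[0, 0, 0], [0, 0, 0]]])

```text
time_s: 10.55
position: [0.4745, -0.0975, 0.1549]
tcp_rot: [[-0.453, 0.891, 0.002], [0.891, 0.453, -0.001], [-0.002, 0.001, -1.0]]
force: [-0.1, 0.4, -1.5]
opening: 0.159
grasp_force: 30.0
```

```bash
python3 - <<'E'
from h import *
s=read_state();p=s['position'];print(p,s['opening'],s['grasp_force'])
plan(.473,-.0972,.0675)
im=capture('side'); cv2.imwrite('pics/s2.png',cv2.resize(im[80:280,180:500],(800,500))[:,:,::-1])
E
```

```text
[ 0.47454099 -0.09753014  0.1548792 ] 0.159491914891047 29.999858681112528
[[[0.5,-0.6,43.7],[0,0,-0.0]],[[0.5,-0.6,43.7],[0,0,-0.0]]]
```

View pics/s2.png

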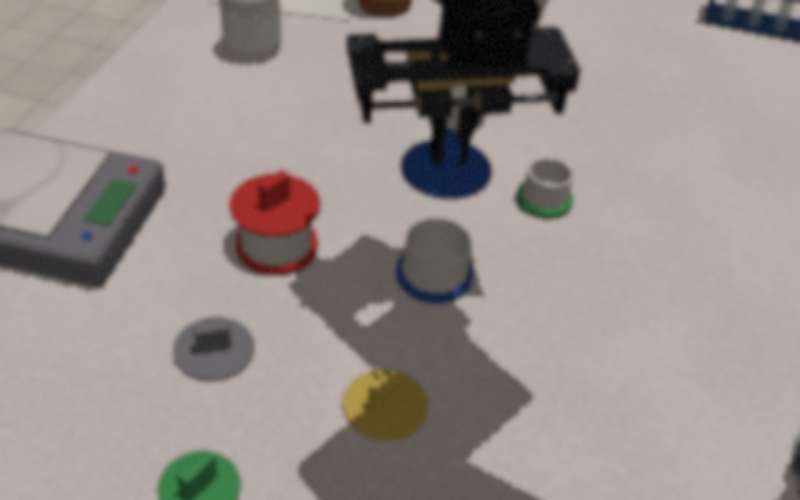

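drive_tool(motion=[[[1, -1, 35], [0, 0, 0]], [[0, 0, 35], [0, 0, 0]], [[0, 0, 11], [0, 0, 0]], [[0, 0, 3], [0, 0, 0]], [[0, 0, 0], [0, 0, 0]]])

```text
time_s: 11.1
position: [0.473, -0.0973, 0.0706]
tcp_rot: [[-0.452, 0.892, 0.001], [0.892, 0.452, -0.0], [-0.001, 0.0, -1.0]]
force: [0.2, -0.1, -0.3]
opening: 0.161
grasp_force: 30.0
```

drive_tool(motion=[[[0, 0, 3], [0, 0, 0]], [[0, 0, 0], [0, 0, 0]], [[0, 0, 0], [0, 0, 0]]])

```text
time_s: 11.4
position: [0.4726, -0.0968, 0.0683]
tcp_rot: [[-0.453, 0.892, 0.002], [0.892, 0.453, -0.001], [-0.001, 0.001, -1.0]]
force: [-0.2, 1.0, -1.2]
opening: 0.16
grasp_force: 30.0
```

drive_tool(motion=[[[0, 0, 2], [0, 0, 0]], [[0, 0, 0], [0, 0, 0]], [[0, 0, 0], [0, 0, 0]]])

```text
time_s: 11.7
position: [0.4727, -0.0968, 0.0665]
tcp_rot: [[-0.453, 0.891, 0.002], [0.891, 0.453, -0.001], [-0.002, 0.001, -1.0]]
force: [0.1, 0.0, 5.6]
opening: 0.159
grasp_force: 30.0
```

drive_tool(motion=[[[0, 0, 0], [0, 0, 0]], [[0, 0, 0], [0, 0, 0]], [[0, 0, 0], [0, 0, 0]], [[0, 0, 0], [0, 0, 0]], [[0, 0, -10], [0, 0, 0]]], gripper=0.6)

```text
time_s: 12.2
position: [0.4712, -0.0962, 0.0749]
tcp_rot: [[-0.453, 0.892, -0.003], [0.892, 0.453, 0.001], [0.002, -0.002, -1.0]]
force: [0.2, -0.1, 0.4]
opening: 0.526
grasp_force: 0.0
```

drive_tool(motion=[[[0, 0, -30], [0, 0, 0]], [[0, 0, -40], [0, 0, 0]], [[0, 0, -40], [0, 0, 0]], [[0, 0, -30], [0, 0, 0]], [[0, 0, 0], [0, 0, 0]]])

```text
time_s: 12.7
position: [0.4748, -0.0977, 0.2202]
tcp_rot: [[-0.453, 0.891, 0.01], [0.891, 0.453, -0.004], [-0.008, 0.007, -1.0]]
force: [0.5, 0.0, -0.3]
opening: 0.6
grasp_force: 0.0
```

```bash
python3 -c "
from h import *
print(read_state()['position'])
plan(.465,.082,.215,50,n=10)"
```

```text
[ 0.47475949 -0.09766983  0.22024958]
[[[16.5,7.3,0.5],[0,0,0.117]],[[17.2,5.3,0.5],[0,0,0.117]],[[17.7,3.3,0.5],[0,0,0.117]],[[17.9,1.2,0.5],[0,0,0.117]],[[18.0,-1.0,0.5],[0,0,0.117]]]
[[[17.7,-3.0,0.5],[0,0,0.117]],[[17.3,-5.1,0.6],[0,0,0.117]],[[16.5,-7.1,0.5],[0,0,0.117]],[[15.6,-8.9,0.6],[0,0,0.117]],[[14.5,-10.7,0.5],[0,0,0.117]]]
```

drive_tool(motion=[[[17, 7, 0], [0, 0, 0.117]], [[17, 5, 0], [0, 0, 0.117]], [[18, 3, 0], [0, 0, 0.117]], [[18, 1, 0], [0, 0, 0.117]], [[18, -1, 0], [0, 0, 0.117]]])

```text
time_s: 13.2
position: [0.465, -0.0055, 0.2149]
tcp_rot: [[0.12, 0.993, -0.002], [0.993, -0.12, 0.0], [0.0, -0.002, -1.0]]
force: [-1.1, 0.0, -0.1]
opening: 0.602
grasp_force: 0.0
```

drive_tool(motion=[[[18, -3, 0], [0, 0, 0.117]], [[17, -5, 0], [0, 0, 0.117]], [[16, -7, 0], [0, 0, 0.117]], [[16, -9, 0], [0, 0, 0.117]], [[14, -11, 0], [0, 0, 0.117]]])

```text
time_s: 13.7
position: [0.4598, 0.0838, 0.2149]
tcp_rot: [[0.648, 0.762, -0.002], [0.762, -0.648, 0.0], [-0.001, -0.001, -1.0]]
force: [0.9, 0.1, 0.2]
opening: 0.596
grasp_force: 0.0
```

drive_tool(motion=[[[0, 0, 0], [0, 0, 0]], [[0, 0, 0], [0, 0, 0]]])

```text
time_s: 13.9
position: [0.4601, 0.083, 0.2151]
tcp_rot: [[0.642, 0.767, -0.001], [0.767, -0.642, -0.0], [-0.001, -0.001, -1.0]]
force: [0.0, -0.7, 0.4]
opening: 0.601
grasp_force: 0.0
```

```bash
cat > v.py <<'E'
import subprocess,sys
from h import *
n,col,x,y,a,out,g=sys.argv[1:]
print(subprocess.run(['python3','w.py',n,col,x,y,a],capture_output=True,text=True).stdout)
i=cv2.imread(f'pics/{n}.png'); q=np.load(f'pics/{n}.npz'); u,v=proj(cam('wrist',{'tcp_rot':q['R'],'position':q['p']}),[[float(x),float(y),.02]])[0].astype(int);r=38;print(u,v)
cv2.imwrite(f'pics/{out}.png',np.clip(cv2.resize(i[v-r:v+r,u-r:u+r],(380,380),interpolation=cv2.INTER_CUBIC).astype(float)*float(g),0,255).astype(np.uint8))
E
python3 v.py w_yel yellow .465 .0823 50 c3 1.5
```

```text
t 13.9 pos [0.4601 0.083  0.2151] yaw 50.1 z [-1.2e-03 -4.0e-04 -1.0e+00] open 0.6005391718756765 [ -3.5  18.8 104.5  -0.   56.8  36.4]
fit [0.4653 0.0834] [54.67877589] 75.484375 2635.0 px 323.5433151638149 176.88635962278056

this script no longer has the robotException ignored in: <_io.TextIOWrapper mode='rw' encoding='UTF-8'>
Traceback (most recent call last):
BrokenPipeError: [Errno 32] Broken pipe
```

```bash
sed -i '/subprocess.run/d; s/^import subprocess,sys/import sys/' v.py
python3 v.py w_yel yellow .465 .0823 50 c3 1.5
```

```text
323 178
```

View pics/c3.png

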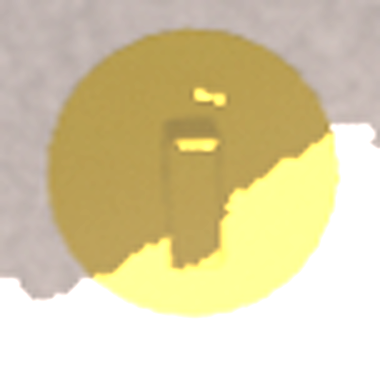

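```bash
python3 - <<'E'
from t import *
tab('w_yel',323,178,38,[(165,138),(216,138),(221,267),(169,268)])
plan(.4653,.0835,.0115,52)
E
```

```text
w_yel centre [0.4654 0.0842] yaw 52.3 len 0.0331 wid 0.01285
[[[0.8,0.6,40.7],[0,0,-0.007]],[[0.8,0.7,40.7],[0,0,-0.007]],[[0.7,0.7,40.8],[0,0,-0.007]],[[0.7,0.6,40.7],[0,0,-0.007]],[[0.8,0.7,40.8],[0,0,-0.007]]]
```

drive_tool(motion=[[[4, 3, 45], [0, 0, -0.035]], [[0, 0, 45], [0, 0, 0]], [[0, 0, 45], [0, 0, 0]], [[0, 0, 40], [0, 0, 0]], [[0, 0, 16], [0, 0, 0]]])

```text
time_s: 14.45
position: [0.4637, 0.0832, 0.0212]
tcp_rot: [[0.617, 0.787, -0.006], [0.787, -0.617, 0.0], [-0.003, -0.005, -1.0]]
force: [-0.3, -0.4, 0.1]
opening: 0.598
grasp_force: 0.0
```

drive_tool(motion=[[[0, 0, 11], [0, 0, 0]], [[0, 0, 0], [0, 0, 0]], [[0, 0, 0], [0, 0, 0]]])

```text
time_s: 14.75
position: [0.4662, 0.0838, 0.014]
tcp_rot: [[0.617, 0.787, 0.001], [0.787, -0.617, -0.0], [0.001, 0.001, -1.0]]
force: [0.2, 0.2, 0.4]
opening: 0.599
grasp_force: 0.0
```

drive_tool(motion=[[[0, 0, 0], [0, 0, 0]], [[0, 0, 0], [0, 0, 0]], [[0, 0, 0], [0, 0, 0]], [[0, 0, 0], [0, 0, 0]], [[0, 0, 0], [0, 0, 0]]], gripper=0)

```text
time_s: 15.25
position: [0.4656, 0.0842, 0.0138]
tcp_rot: [[0.617, 0.787, 0.001], [0.787, -0.617, -0.0], [0.0, 0.0, -1.0]]
force: [0.1, 1.2, 0.6]
opening: 0.232
grasp_force: 0.0
```

drive_tool(motion=[[[0, 0, 0], [0, 0, 0]], [[0, 0, 0], [0, 0, 0]], [[0, 0, 0], [0, 0, 0]]])

```text
time_s: 15.55
position: [0.4657, 0.0842, 0.0137]
tcp_rot: [[0.617, 0.787, 0.0], [0.787, -0.617, -0.0], [0.0, 0.0, -1.0]]
force: [-0.3, -0.2, 3.8]
opening: 0.159
grasp_force: 30.0
```

```bash
python3 - <<'E'
from h import *
s=read_state();p=s['position'];print(p)
plan(.520,.370,p[2],n=8)
E
```

```text
[0.46567673 0.08418198 0.01365851]
[[[32.3,-16.7,-0.0],[0,0,-0.0]],[[32.3,-16.7,-0.0],[0,0,-0.0]],[[32.3,-16.7,-0.0],[0,0,-0.0]],[[32.3,-16.7,-0.0],[0,0,-0.0]],[[32.3,-16.7,-0.0],[0,0,-0.0]]]
[[[32.3,-16.7,-0.0],[0,0,-0.0]],[[32.3,-16.7,-0.0],[0,0,-0.0]],[[32.3,-16.7,-0.0],[0,0,-0.0]]]
```

drive_tool(motion=[[[0, 0, -20], [0, 0, 0]], [[0, 0, -40], [0, 0, 0]], [[0, 0, -40], [0, 0, 0]], [[0, 0, -30], [0, 0, 0]], [[16, -8, 0], [0, 0, 0]]])

```text
time_s: 16.05
position: [0.4714, 0.1008, 0.1471]
tcp_rot: [[0.619, 0.786, 0.008], [0.786, -0.619, -0.001], [0.004, 0.006, -1.0]]
force: [1.1, -0.1, -1.5]
opening: 0.16
grasp_force: 30.0
```

drive_tool(motion=[[[32, -17, 0], [0, 0, 0]], [[32, -17, 0], [0, 0, 0]], [[32, -17, 0], [0, 0, 0]], [[32, -16, 0], [0, 0, 0]], [[32, -17, 0], [0, 0, 0]]])

```text
time_s: 16.55
position: [0.5014, 0.2807, 0.143]
tcp_rot: [[0.617, 0.787, -0.001], [0.787, -0.617, -0.0], [-0.001, -0.001, -1.0]]
force: [0.2, -0.7, -0.7]
opening: 0.157
grasp_force: 30.0
```

drive_tool(motion=[[[32, -16, 0], [0, 0, 0]], [[32, -17, 0], [0, 0, 0]], [[18, -9, 0], [0, 0, 0]], [[0, 0, 0], [0, 0, 0]], [[0, 0, 0], [0, 0, 0]]])

```text
time_s: 17.05
position: [0.5183, 0.3694, 0.1426]
tcp_rot: [[0.616, 0.788, -0.002], [0.788, -0.616, -0.001], [-0.002, -0.001, -1.0]]
force: [0.1, -0.7, -0.4]
opening: 0.156
grasp_force: 30.0
```

```bash
python3 - <<'E'
from h import *
s=read_state();p=s['position'];print(p,s['opening'])
plan(.5203,.370,.0635)
E
```

```text
[0.51830034 0.36944937 0.1426397 ] 0.15638525869712383
[[[0.8,0.6,39.6],[0,0,-0.0]],[[0.9,0.6,39.5],[0,0,-0.0]]]
```

drive_tool(motion=[[[1, 1, 30], [0, 0, 0]], [[1, 0, 30], [0, 0, 0]], [[0, 0, 14], [0, 0, 0]], [[0, 0, 4], [0, 0, 0]], [[0, 0, 0], [0, 0, 0]]])

```text
time_s: 17.55
position: [0.5212, 0.37, 0.0653]
tcp_rot: [[0.618, 0.786, -0.001], [0.786, -0.618, -0.001], [-0.001, -0.0, -1.0]]
force: [-0.1, 0.2, -0.3]
opening: 0.16
grasp_force: 30.0
```

drive_tool(motion=[[[0, 0, 1], [0, 0, 0]], [[0, 0, 0], [0, 0, 0]], [[0, 0, 0], [0, 0, 0]]])

```text
time_s: 17.85
position: [0.5219, 0.3711, 0.0656]
tcp_rot: [[0.617, 0.787, 0.002], [0.787, -0.617, 0.001], [0.002, 0.001, -1.0]]
force: [-0.2, -0.7, -0.8]
opening: 0.164
grasp_force: 30.0
```

drive_tool(motion=[[[0, 0, 2], [0, 0, 0]], [[0, 0, 0], [0, 0, 0]], [[0, 0, 1.5], [0, 0, 0]], [[0, 0, 0], [0, 0, 0]], [[0, 0, 0], [0, 0, 0]]])

```text
time_s: 18.35
position: [0.5214, 0.371, 0.0617]
tcp_rot: [[0.617, 0.787, 0.0], [0.787, -0.617, 0.0], [0.0, 0.0, -1.0]]
force: [-1.3, -0.0, 5.7]
opening: 0.156
grasp_force: 30.0
```

Seated (5.7 N up). Release, rise, then go over the green lid.

drive_tool(motion=[[[0, 0, 0], [0, 0, 0]], [[0, 0, 0], [0, 0, 0]], [[0, 0, 0], [0, 0, 0]], [[0, 0, 0], [0, 0, 0]], [[0, 0, -10], [0, 0, 0]]], gripper=0.6)

```text
time_s: 18.85
position: [0.5201, 0.3702, 0.0697]
tcp_rot: [[0.617, 0.787, -0.003], [0.787, -0.617, -0.002], [-0.003, -0.002, -1.0]]
force: [-0.6, -0.2, -0.5]
opening: 0.527
grasp_force: 0.0
```

drive_tool(motion=[[[0, 0, -30], [0, 0, 0]], [[0, 0, -40], [0, 0, 0]], [[0, 0, -40], [0, 0, 0]], [[0, 0, -30], [0, 0, 0]], [[0, 0, 0], [0, 0, 0]]])

```text
time_s: 19.35
position: [0.5245, 0.3725, 0.2174]
tcp_rot: [[0.617, 0.787, 0.011], [0.787, -0.617, 0.005], [0.011, 0.005, -1.0]]
force: [0.8, 0.4, 0.3]
opening: 0.597
grasp_force: 0.0
```

```bash
python3 -c "
from h import *
print(read_state()['position'])
plan(.5848,.2235,.21,72.5)"
```

```text
[0.52446647 0.37249147 0.21743826]
[[[-20.0,34.8,1.9],[0,0,-0.09]],[[-23.1,32.9,1.8],[0,0,-0.09]],[[-25.9,30.7,1.9],[0,0,-0.09]],[[-28.6,28.3,1.8],[0,0,-0.09]]]
```

drive_tool(motion=[[[-20, 36, 0], [0, 0, -0.09]], [[-23, 34, 0], [0, 0, -0.09]], [[-26, 32, 0], [0, 0, -0.09]], [[-28, 29, 0], [0, 0, -0.09]], [[0, 0, 0], [0, 0, 0]]])

```text
time_s: 19.85
position: [0.5874, 0.2153, 0.2104]
tcp_rot: [[0.305, 0.953, 0.0], [0.953, -0.305, -0.002], [-0.002, 0.001, -1.0]]
force: [-0.8, 0.3, 0.9]
opening: 0.599
grasp_force: 0.0
```

drive_tool(motion=[[[0, 0, 0], [0, 0, 0]], [[0, 0, 0], [0, 0, 0]]])

```text
time_s: 20.05
position: [0.5846, 0.2208, 0.2105]
tcp_rot: [[0.3, 0.954, -0.001], [0.954, -0.3, 0.0], [-0.0, -0.001, -1.0]]
force: [0.7, 0.6, -0.8]
opening: 0.601
grasp_force: 0.0
```

```bash
python3 w.py w_gr green .5848 .2235 72.5; python3 v.py w_gr green .5848 .2235 72 c4 1.5
```

```text
t 20.05 pos [0.5846 0.2208 0.2105] yaw 72.5 z [-1.5e-03  2.0e-04 -1.0e+00] open 0.6006230636967296 [10.4 31.  82.8  0.  66.3 27.9]
fit [0.5849 0.2238] [88.29340201] 368.84375 1871.0 px 319.6657864714812 177.8430392521749
319 179
```

View pics/c4.png

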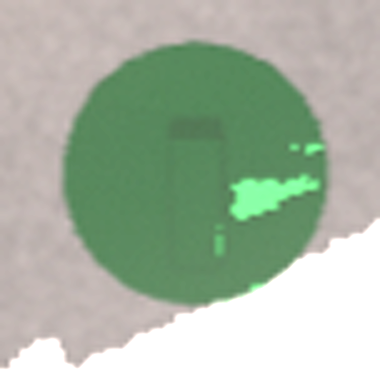

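drive_tool(motion=[[[3, 0, 45], [0, 0, 0]], [[0, 0, 45], [0, 0, 0]], [[0, 0, 45], [0, 0, 0]], [[0, 0, 35], [0, 0, 0]], [[0, 0, 16], [0, 0, 0]]])

```text
time_s: 20.6
position: [0.5832, 0.224, 0.0214]
tcp_rot: [[0.298, 0.954, -0.006], [0.954, -0.298, -0.001], [-0.003, -0.006, -1.0]]
force: [0.0, -0.7, 0.9]
opening: 0.603
grasp_force: 0.0
```

drive_tool(motion=[[[0, 0, 11], [0, 0, 0]], [[0, 0, 0], [0, 0, 0]], [[0, 0, 0], [0, 0, 0]]])

```text
time_s: 20.9
position: [0.5876, 0.2236, 0.0154]
tcp_rot: [[0.3, 0.954, 0.003], [0.954, -0.3, 0.001], [0.001, 0.002, -1.0]]
force: [0.1, -0.1, 0.7]
opening: 0.597
grasp_force: 0.0
```

drive_tool(motion=[[[0, 0, 0], [0, 0, 0]], [[0, 0, 0], [0, 0, 0]], [[0, 0, 0], [0, 0, 0]], [[0, 0, 0], [0, 0, 0]], [[0, 0, 0], [0, 0, 0]]], gripper=0)

```text
time_s: 21.4
position: [0.5865, 0.223, 0.0143]
tcp_rot: [[0.3, 0.954, 0.0], [0.954, -0.3, 0.0], [0.0, 0.0, -1.0]]
force: [-0.4, 0.5, 0.2]
opening: 0.232
grasp_force: 0.0
```

drive_tool(motion=[[[0, 0, 0], [0, 0, 0]], [[0, 0, 0], [0, 0, 0]], [[0, 0, 0], [0, 0, 0]]])

```text
time_s: 21.7
position: [0.5863, 0.223, 0.0141]
tcp_rot: [[0.3, 0.954, -0.0], [0.954, -0.3, -0.0], [-0.0, -0.0, -1.0]]
force: [-1.0, 0.2, 1.8]
opening: 0.161
grasp_force: 30.0
```

```bash
python3 - <<'E'
from h import *
s=read_state();p=s['position'];print(p)
plan(.3908,-.2605,p[2])
E
```

```text
[0.58628259 0.22302345 0.0140584 ]
[[[-43.3,-3.4,-0.0],[0,0,-0.0]],[[-43.3,-3.4,-0.0],[0,0,-0.0]],[[-43.3,-3.4,-0.0],[0,0,-0.0]],[[-43.3,-3.5,-0.0],[0,0,-0.0]],[[-43.3,-3.4,-0.0],[0,0,-0.0]]]
[[[-43.3,-3.5,-0.0],[0,0,-0.0]],[[-43.4,-3.4,-0.0],[0,0,-0.0]],[[-43.3,-3.5,-0.0],[0,0,-0.0]],[[-43.4,-3.4,-0.0],[0,0,-0.0]],[[-43.3,-3.5,-0.0],[0,0,-0.0]]]
[[[-43.4,-3.4,-0.0],[0,0,-0.0]],[[-43.3,-3.5,-0.0],[0,0,-0.0]]]
```

drive_tool(motion=[[[0, 0, -20], [0, 0, 0]], [[0, 0, -40], [0, 0, 0]], [[0, 0, -40], [0, 0, 0]], [[0, 0, -40], [0, 0, 0]], [[-20, -2, -10], [0, 0, 0]]])

```text
time_s: 22.2
position: [0.5826, 0.2064, 0.1689]
tcp_rot: [[0.298, 0.954, 0.012], [0.955, -0.298, 0.003], [0.006, 0.01, -1.0]]
force: [-0.1, -1.1, -1.0]
opening: 0.158
grasp_force: 30.0
```

drive_tool(motion=[[[-40, -3, 0], [0, 0, 0]], [[-40, -3, 0], [0, 0, 0]], [[-40, -3, 0], [0, 0, 0]], [[-40, -3, 0], [0, 0, 0]], [[-40, -3, 0], [0, 0, 0]]])

```text
time_s: 22.7
position: [0.5019, 0.0166, 0.1631]
tcp_rot: [[0.3, 0.954, -0.002], [0.954, -0.3, 0.0], [-0.001, -0.002, -1.0]]
force: [0.6, 0.1, -1.6]
opening: 0.16
grasp_force: 30.0
```

drive_tool(motion=[[[-40, -3, 0], [0, 0, 0]], [[-40, -3, 0], [0, 0, 0]], [[-40, -3, 0], [0, 0, 0]], [[-40, -3, 0], [0, 0, 0]], [[-40, -3, 0], [0, 0, 0]]])

```text
time_s: 23.2
position: [0.4276, -0.1691, 0.1632]
tcp_rot: [[0.301, 0.954, -0.002], [0.954, -0.301, 0.001], [0.0, -0.002, -1.0]]
force: [0.8, -0.3, 0.5]
opening: 0.157
grasp_force: 30.0
```

drive_tool(motion=[[[-40, -4, 0], [0, 0, 0]], [[-40, -4, 0], [0, 0, 0]], [[-20, -2, 0], [0, 0, 0]], [[0, 0, 0], [0, 0, 0]], [[0, 0, 0], [0, 0, 0]]])

```text
time_s: 23.7
position: [0.389, -0.2597, 0.1633]
tcp_rot: [[0.302, 0.953, -0.002], [0.953, -0.302, 0.002], [0.002, -0.002, -1.0]]
force: [-0.3, 0.1, -0.3]
opening: 0.155
grasp_force: 30.0
```

```bash
python3 - <<'E'
from h import *
s=read_state();p=s['position'];print(p,s['opening'])
plan(.3908,-.2605,.060)
E
```

```text
[ 0.38897226 -0.2597265   0.16326832] 0.15498879615627606
[[[-0.1,0.7,34.4],[0,0,-0.0]],[[-0.0,0.6,34.4],[0,0,-0.0]],[[-0.1,0.7,34.5],[0,0,-0.0]]]
```

drive_tool(motion=[[[0, 1, 30], [0, 0, 0]], [[0, 1, 40], [0, 0, 0]], [[0, 0, 25], [0, 0, 0]], [[0, 0, 6], [0, 0, 0]], [[0, 0, 0], [0, 0, 0]]])

```text
time_s: 24.2
position: [0.3917, -0.2593, 0.0623]
tcp_rot: [[0.299, 0.954, -0.002], [0.954, -0.299, 0.002], [0.002, -0.003, -1.0]]
force: [0.0, 0.3, -0.4]
opening: 0.162
grasp_force: 30.0
```

drive_tool(motion=[[[0, 0, 1], [0, 0, 0]], [[0, 0, 0], [0, 0, 0]], [[0, 0, 0], [0, 0, 0]]])

```text
time_s: 24.5
position: [0.3927, -0.2614, 0.0631]
tcp_rot: [[0.3, 0.954, 0.002], [0.954, -0.3, -0.002], [-0.001, 0.002, -1.0]]
force: [0.5, 0.3, -0.6]
opening: 0.16
grasp_force: 30.0
```

drive_tool(motion=[[[0, -1, 3], [0, 0, 0]], [[0, 0, 0], [0, 0, 0]], [[0, 0, 2], [0, 0, 0]], [[0, 0, 0], [0, 0, 0]], [[0, 0, 0], [0, 0, 0]]])

```text
time_s: 25.0
position: [0.3912, -0.2608, 0.058]
tcp_rot: [[0.3, 0.954, 0.0], [0.954, -0.3, -0.001], [-0.0, 0.001, -1.0]]
force: [-1.5, 1.4, 10.6]
opening: 0.158
grasp_force: 30.0
```

drive_tool(motion=[[[0, 0, 0], [0, 0, 0]], [[0, 0, 0], [0, 0, 0]], [[0, 0, 0], [0, 0, 0]], [[0, 0, 0], [0, 0, 0]], [[0, 0, -10], [0, 0, 0]]], gripper=0.6)

```text
time_s: 25.5
position: [0.3905, -0.26, 0.0663]
tcp_rot: [[0.3, 0.954, -0.002], [0.954, -0.3, 0.002], [0.001, -0.003, -1.0]]
force: [-0.4, 0.7, 0.2]
opening: 0.529
grasp_force: 0.0
```

drive_tool(motion=[[[0, 0, -30], [0, 0, 0]], [[0, 0, -40], [0, 0, 0]], [[0, 0, -40], [0, 0, 0]], [[0, 0, -40], [0, 0, 0]], [[0, 0, -20], [0, 0, 0]]])

```text
time_s: 26.0
position: [0.3921, -0.2615, 0.2411]
tcp_rot: [[0.3, 0.954, 0.004], [0.954, -0.3, -0.005], [-0.003, 0.005, -1.0]]
force: [0.6, -0.1, 0.0]
opening: 0.6
grasp_force: 0.0
```

drive_tool(motion=[[[-30, 0, 0], [0, 0, 0]], [[-40, 0, 0], [0, 0, 0]], [[-40, 0, 0], [0, 0, 0]], [[-40, 0, 0], [0, 0, 0]], [[-40, 0, 0], [0, 0, 0]]])

```text
time_s: 26.5
position: [0.3333, -0.443, 0.2377]
tcp_rot: [[0.3, 0.954, 0.0], [0.954, -0.3, -0.0], [-0.0, 0.0, -1.0]]
force: [-0.3, -0.7, 0.0]
opening: 0.601
grasp_force: 0.0
```

drive_tool(motion=[[[-40, 0, 0], [0, 0, 0]], [[-20, 0, 0], [0, 0, 0]], [[0, 0, 0], [0, 0, 0]], [[0, 0, 0], [0, 0, 0]]])

```text
time_s: 26.9
position: [0.3158, -0.4981, 0.237]
tcp_rot: [[0.301, 0.954, -0.0], [0.954, -0.301, 0.002], [0.002, -0.001, -1.0]]
force: [-0.8, 1.0, -0.0]
opening: 0.6
grasp_force: 0.0
```

```bash
python3 - <<'E'
from h import *
it,isd=capture('top'),capture('side')
Bk={'red':(.6437,-.0753,65),'blue':(.4728,-.0976,117),'yellow':(.5204,.370,52),'green':(.3906,-.2605,72)}
cv2.imwrite('pics/ft.png',it[:,:,::-1]);cv2.imwrite('pics/fs.png',isd[:,:,::-1])
for col,(x,y,a) in Bk.items():
  for n,im in(('top',it),('side',isd)):
    c=cam(n); z=D[col][1]; u,v=proj(c,[[x,y,.04]])[0]; m=crop(mask(im,col),u,v,32)
    def cost(p):
        b=render(c,'beaker',col,p[2],p[3],m[1],m[0].shape); q=render(c,'lid',col,p[0],p[1],m[1],m[0].shape,np.radians(a),z)
        return np.abs(np.maximum(b,q)-m[0]).sum()
    p0=np.array([x,y,x,y]); o=minimize(cost,p0,method='Nelder-Mead',options=dict(initial_simplex=np.vstack([p0,p0+.005*np.eye(4)])))
    print(col,n,o.x.round(4),'off mm',((o.x[:2]-o.x[2:])*1e3).round(1),'lid-nominal',((o.x[:2]-[x,y])*1e3).round(1),round(o.fun),m[0].sum())
cv2.imwrite('pics/f.png',np.vstack([cv2.resize(it[130:310,150:470],(533,300)),cv2.resize(isd[80:380,150:470],(320,300)) if 0 else cv2.resize(isd[90:390,0:533],(533,300))])[:,:,::-1])
E
```

```text
red top [ 0.6447 -0.0772  0.6444 -0.0751] off mm [ 0.3 -2.1] lid-nominal [ 1.  -1.9] 41 1238.0
red side [ 0.6416 -0.0755  0.6424 -0.0754] off mm [-0.8 -0.1] lid-nominal [-2.1 -0.2] 85 928.0
blue top [ 0.4743 -0.0961  0.4756 -0.0981] off mm [-1.3  2. ] lid-nominal [1.5 1.5] 457 576.0
blue side [ 0.4718 -0.0942  0.4706 -0.0971] off mm [1.2 2.8] lid-nominal [-1.   3.4] 176 744.0
yellow top [0.5212 0.3686 0.521  0.3713] off mm [ 0.3 -2.6] lid-nominal [ 0.8 -1.4] 82 850.0
yellow side [0.5175 0.3712 0.5193 0.3693] off mm [-1.9  1.9] lid-nominal [-2.9  1.2] 76 1899.0
green top [ 0.392  -0.2593  0.3939 -0.267 ] off mm [-1.8  7.7] lid-nominal [1.4 1.2] 427 305.0
green side [ 0.3903 -0.2602  0.3886 -0.2599] off mm [ 1.7 -0.3] lid-nominal [-0.3  0.3] 156 390.0
```

View pics/f.png

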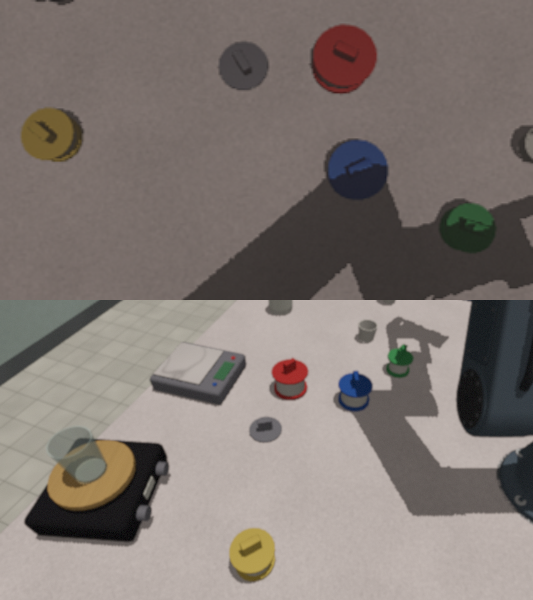

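All four lids sit level and centred (measured offsets are about 3 mm or less; the 7.7 mm green figure from the top view comes from a poor fit in shadow). The arm is clear of everything, so I'm handing in.

```bash
python3 -c "
from rig import hand_in
print(hand_in())"
```

```text
the job is handed in; nothing more can be done
None
```

All four coloured lids are on their own beakers, released, and the job is handed in at about 27 s of arm time; no verdict was returned, but the final pictures showed the lids level and about 3 mm or less off centre (green confirmed only from the side view).

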